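Strip the gear shaft into its kitting nests

ROBOT

A 6-joint arm with a two-finger parallel gripper is mounted at the origin on the work surface. World frame = base frame: x ahead of the robot, y to its left, z up, the work surface at z = 0. Lengths are in m, angles in degrees, forces in N, time in s.
With the tool pointing down it reaches from about 0.425 to 0.95 m from the base axis. Payload 3.5 kg.
Tool frame: the origin (TCP) lies midway between the tips of the shut fingers; the grasp point (between the pads) lies 19 mm behind it; z points along the fingers, y is the line along which they close (so a half turn about z gives the same grasp; the last joint's range is limited). The gripper opens to 85 mm and grips with 20 to 120 N. Pads are 22 mm wide; open, the fingers measure 114 mm over their backs; the gripper's body (76 mm by 85 mm) begins 54 mm behind the grasp point. The pads swing forward as they close: fully open they stand 13 mm farther back than shut.
Start: joints at [60.39, 16.404, 90.338, -0, 73.258, -8.594], TCP at [0.242, 0.63, 0.231] pointing down, gripper open.
Joint ranges: [-158.93, 158.93], [-51.34, 127.21], [12.03, 142.37], [-87.48, 267.48], [13.55, 161.25], [-162.69, 162.69]. Speed limits (degrees/s): [159.86, 159.86, 180, 180, 180, 180].

INTERFACE

Orientations are given as [roll, pitch, yaw] about the fixed x, y, z axes, in that order (R = Rz(yaw) Ry(pitch) Rx(roll)).
In Python, from workcell import manip gives the robot as it stands.
- The arm moves only by the tool send_rows, never from a script. Its argument "steps" is one flat list of numbers, 7 for each row, row after row: the opening, from -1 (shut) to 1 (fully open), then the shift along the tool's x, y, z scaled (see below), then the turn, a rotation vector about the tool's x, y, z scaled (see below). A call has exactly 5 rows; each row shifts and turns the commanded pose from where the row before left it, along the tool's axes as they then stand; what a row does not reach is not made up. The controller multiplies each number of a shift by 20 mm and each number of a turn by 5 degrees. A row lasts 1/12 s, in which the tool goes at most 41.7 mm and 7.16 degrees, less where a joint would pass 70% of its speed; a pose out of reach is approached as far as the arm can. A call with a number of a shift or a turn outside -1 to 1 is refused whole. A call with a gripper value outside its range is refused whole. The fingers move at their own pace and stop on an object; "force" is the grip in N (left out, the last holds). Time passes only in rows, so rows that do not move let the fingers close, or fill a call up. It gives the time, the measured TCP pose, the force, the opening and the grip force at its end, in the units of the state.
- manip.read_state(): the state, without advancing time (a new reading comes with each control period).
- manip.capture(name): name is "side" or "top"; returns (picture, depth): 480x640x3 uint8, blue, green, red; 480x640 float32, m along the optical axis (not along the pixel's ray), 0 where there is no reading.
- manip.calibration(name): a dict with "K" (3x3 intrinsics, pixels), "R" (3x3) and "t" (3): a world point X has camera coordinates R X + t. Camera axes: x right, y down, z forward; pixel columns grow to the right and rows downward; lengths in m; the calibration is good to about 2 mm. A picture is of the moment at which its call begins. calibration takes no time and is no camera call.
- manip.close_job(): hands the job in; it is judged then, once.
The state is a dict: "time": time; "qpos": joint angles; "joint_velocities": joint speeds; "tau": joint torques, N m; "position": TCP position; "tcp_rot": TCP orientation; "wrist_force": force on the tool from outside, world axes, zero at the start; "moment": the same for the moment, N m; "width": opening from 0.0 (shut) to 1.0 (fully open); "grasp_force": force on a finger pad.
Only numpy, scipy, OpenCV 4.12 (cv2) and the standard library are available. Lean on these libraries where they do the work, as an engineer would, in place of code of your own. Each camera call takes 0.05 s, during which the arm holds its last target. There are 200 camera calls.

TASK

The parts on the gear shaft have been slackened and now slide off freely: strip the shaft from the top down - hex nut, flanged spacer, ball bearing, gear - and lay each one, before you take the next, flat and the same way up in the recess of its own nest, the one whose recess is cut to its size (six-sided for the nut). Set the parts down, do not drop them, and leave the finished piston standing where it is on the bench.

Things in the scene. Friction and masses are not known exactly. Their poses are not given: they have to be found in the camera images.
- nut: dark steel hex nut, the top part on the shaft: 30 mm across flats (34.6 mm across corners), 16 mm high, 21 mm hole, 0.06 kg. Origin: centre of its underside; z is its axis, up at the start. Its x axis is normal to one pair of flats (so are the directions 60 and 120 deg from x).
- spacer: bright steel flanged spacer (sleeve), second from the top: flange 48 mm diameter and 6 mm thick at the bottom, above it a barrel of 40 mm diameter, total height 20 mm, 25 mm bore, 0.13 kg. Origin: centre of its underside; z is its axis, up at the start.
- bearing: ball bearing with visible balls, third from the top, resting on the gear's hub: 62 mm outside diameter, 16 mm high, 30 mm bore, 0.2 kg. Origin: centre of its underside; z is its axis, up at the start.
- gear: steel spur gear at the bottom of the stack: toothed rim 90 mm diameter and 16 mm thick, above it a plain round hub of 50 mm diameter that rises 22 mm over the rim (total height 38 mm), 35 mm bore, 0.5 kg. Take it by the upper part of the hub: the shaft ends 42 mm above the hub. Origin: centre of its underside; z is its axis, up at the start.
- stand: the gear shaft standing upright in its heavy round grey foot (104 mm diameter, 18 mm high), fixed to the bench. Origin: centre of the foot's underside, on the shaft's axis; z is up. Shaft top 112 mm above the origin; parts have 2.5 mm play on it. Undersides of the parts at the start, above this origin: gear 32 mm, bearing 70 mm, spacer 86 mm, nut 106 mm
- nest_nut: kitting nest for the nut: a plain grey nylon block 66 x 66 mm and 16 mm high, fixed to the bench, with a hexagonal (42 mm across flats) recess in its middle, 6 mm deep with a flat black floor. Origin: centre of its underside; the recess is centred on it and its floor is 10 mm above the origin; the sides of the block run along x and y, z is up
- nest_spacer: kitting nest for the spacer: a plain grey nylon block 80 x 80 mm and 16 mm high, fixed to the bench, with a round 60 mm recess in its middle, 6 mm deep with a flat black floor. Origin: centre of its underside; the recess is centred on it and its floor is 10 mm above the origin; the sides of the block run along x and y, z is up
- nest_bearing: kitting nest for the bearing: a plain grey nylon block 94 x 94 mm and 16 mm high, fixed to the bench, with a round 74 mm recess in its middle, 6 mm deep with a flat black floor. Origin: centre of its underside; the recess is centred on it and its floor is 10 mm above the origin; the sides of the block run along x and y, z is up
- nest_gear: kitting nest for the gear: a plain grey nylon block 122 x 122 mm and 16 mm high, fixed to the bench, with a round 102 mm recess in its middle, 6 mm deep with a flat black floor. Origin: centre of its underside; the recess is centred on it and its floor is 10 mm above the origin; the sides of the block run along x and y, z is up
- piston: finished aluminium piston with three ring grooves, 50 mm diameter, 58 mm high, standing loose on the bench near the nests; to be left alone. Origin: centre of its underside; z is its axis, up. Everything else that lies loose among the nests is lower than 50 mm
Not all that is in view belongs to the job. Leave any green look-alike of the bearing alone.

How it is judged (in metres and radians):
On the way, in this order (a step that is already met when the one before it is completed fails the run):
1. the hex nut lies flat in its own nest (horizontal distance between nut and nest_nut below 0.01 m and z of nut in the frame of nest_nut between 0.007 and 0.0135 m and angle between nut's own z axis and vertical below 0.1 rad), for 0.2 s.
2. the flanged spacer lies flat in its own nest (horizontal distance between spacer and nest_spacer below 0.01 m and z of spacer in the frame of nest_spacer between 0.007 and 0.0135 m and angle between spacer's own z axis and vertical below 0.1 rad), for 0.2 s.
3. the bearing lies flat in its own nest (horizontal distance between bearing and nest_bearing below 0.01 m and z of bearing in the frame of nest_bearing between 0.007 and 0.0135 m and angle between bearing's own z axis and vertical below 0.1 rad), for 0.2 s.
At the end, for the whole second after the job is handed in: Nut, spacer, bearing and gear each lie in the recess of their own nest: axis within 10 mm of the nest's centre, underside on the recess floor (7 to 13.5 mm above the nest's underside), same way up and flat within 0.1 rad, at rest. The piston still stands within 15 mm of where it was (all of step 1 and all of step 2 and all of step 3 and linear speed of each of nut, spacer, bearing, gear below 0.02 m/s and horizontal distance between gear and nest_gear below 0.01 m and z of gear in the frame of nest_gear between 0.007 and 0.0135 m and angle between gear's own z axis and vertical below 0.1 rad); the robot touches nothing.
It fails at once if the piston is knocked over or shifted by more than 15 mm (distance of piston from where it was at the start of the episode above 0.015 m or angle between piston's own z axis and vertical above 0.25 rad).
It fails at once if the hex nut is dropped: it moves faster than 0.6 m/s (a fall of about 2 cm) while out of the fingers (linear speed of nut above 0.6 m/s and contact force between the fingers and nut below 0.05 N).
It fails at once if the flanged spacer is dropped: it moves faster than 0.6 m/s (a fall of about 2 cm) while out of the fingers (linear speed of spacer above 0.6 m/s and contact force between the fingers and spacer below 0.05 N).
It fails at once if the bearing is dropped: it moves faster than 0.6 m/s (a fall of about 2 cm) while out of the fingers (linear speed of bearing above 0.6 m/s and contact force between the fingers and bearing below 0.05 N).
It fails at once if the gear is dropped: it moves faster than 0.6 m/s (a fall of about 2 cm) while out of the fingers (linear speed of gear above 0.6 m/s and contact force between the fingers and gear below 0.05 N).
It also fails if it takes over 96 s, if anything falls off the work surface, if the arm or the gripper's body presses on something with over 40 N, if the wrist force passes 120 N, or if a joint passes its speed limit or range.

## Working session

There is one attempt and no reset: what is moved stays moved. The work goes in short steps, Python scripts to look and compute and a tool call to move; the robot and the scene stay as the last step left them, time stands still between calls to the robot, and variables do not carry over. Pictures are saved under pics/ and viewed, at most 14 in all, crops included, and the job is handed in when it is done.

Besides the shell and the picture viewer there is one more tool, called by a JSON object that holds its "name" and its "arguments". send_rows: Moves the arm, as the interface text tells. Its arguments: {"type":"object","properties":{"steps":{"type":"array","items":{"type":"number"}},"force":{"type":"number"}},"required":["steps"]}

```bash
ls; mkdir -p pics
python3 - <<'E'
from workcell import manip
import cv2,numpy as np
s=manip.read_state();print(s)
for n in("top","side"):
    p,d=manip.capture(n);cv2.imwrite(f"pics/{n}0.png",p);np.save(f"{n}0.npy",d)
    c=manip.calibration(n);print(n,c)
E
```

```text
pics
{'time': 0.0, 'qpos': array([ 6.03912393e+01,  1.64562255e+01,  9.04233497e+01, -4.98730768e-04,
        7.32569775e+01, -8.59473370e+00]), 'joint_velocities': array([-0.02197683,  0.14603135, -0.00478009, -0.08237227, -0.04288018,
        0.07118213]), 'tau': array([-9.32484340e-06, -4.05968285e+01, -2.92627680e+01, -1.44258938e-04,
        5.75214304e-03,  9.15890467e-06]), 'position': array([0.24170361, 0.62953974, 0.22990964]), 'tcp_rot': array([-1.79864909e+02, -1.99351362e-02,  1.58986094e+02]), 'wrist_force': array([-0.58252622,  0.45176963,  0.64320012]), 'moment': array([ 0.02422305, -0.00344004,  0.04573349]), 'grasp_force': 0.0, 'width': 1.0008271266182125}
top {'K': array([[521.40731294,   0.        , 313.95962445],
       [  0.        , 521.40731294, 240.51779976],
       [  0.        ,   0.        ,   1.        ]]), 'R': array([[-0.01966273, -0.99954128, -0.02303509],
       [-0.99486982,  0.0218472 , -0.09877619],
       [ 0.09923413,  0.02097471, -0.99484303]]), 't': array([0.02936655, 0.57635649, 1.13009444])}
side {'K': array([[568.86629709,   0.        , 327.53246024],
       [  0.        , 568.86629709, 238.56091793],
       [  0.        ,   0.        ,   1.        ]]), 'R': array([[ 0.99465765, -0.10155653,  0.01850508],
       [-0.06442487, -0.75077489, -0.65740892],
       [ 0.08065732,  0.65270463, -0.75330676]]), 't': array([-0.56515464,  0.07943255,  1.05754917])}
```

View pics/top0.png

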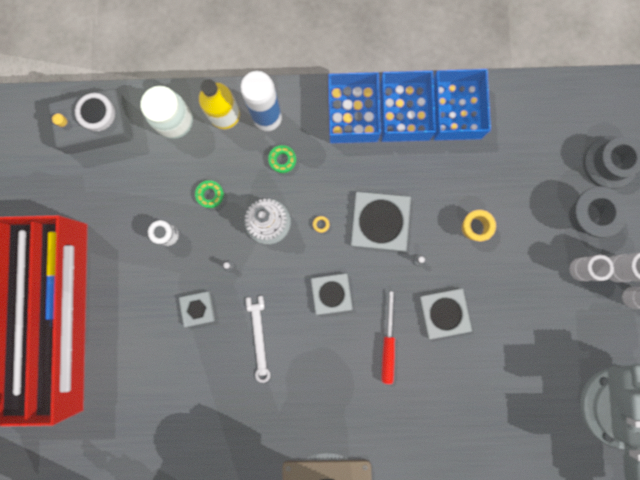

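View pics/side0.png

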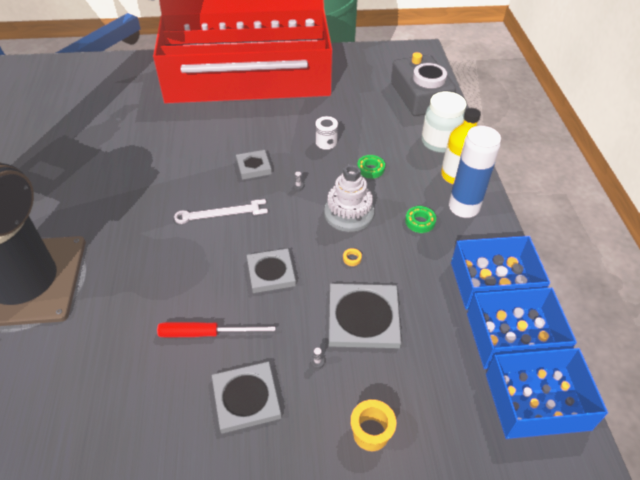

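The top view shows the stack at (267,220), with the nut at about (263,212). The nests, by size and recess shape, are:
- nut: (197,309), hex recess
- spacer: (331,294)
- bearing: (445,313)
- gear: (381,221)

The piston is at (163,233), and the green look-alikes are at (208,194) and (282,159). The yellow rings are not part of the job. Next I'll measure with depth and rays.

```bash
cat > h.py <<'E'
import cv2,numpy as np
from workcell import manip
def cloud(n,d):
    c=manip.calibration(n);v,u=np.mgrid[:480,:640]
    r=np.stack([(u-c["K"][0,2])/c["K"][0,0],(v-c["K"][1,2])/c["K"][1,1],np.ones_like(u)],-1)*d[...,None]
    return (r-c["t"])@c["R"]          # world points per pixel
def ray(n,u,v,z):
    c=manip.calibration(n);d=np.linalg.solve(c["K"],[u,v,1])@c["R"];o=-c["t"]@c["R"]
    return o+d*(z-o[2])/d[2]
def proj(n,X):
    c=manip.calibration(n);p=c["K"]@(c["R"]@X+c["t"]);return p[:2]/p[2]
E
python3 - <<'E'
from h import *
np.set_printoptions(precision=4,suppress=True)
P={n:cloud(n,np.load(n+"0.npy")) for n in("top","side")}
D={n:np.load(n+"0.npy") for n in P}
g={"nut":(197,309,.066),"spacer":(331,294,.08),"bearing":(445,313,.094),"gear":(381,221,.122)}
for k,(u,v,s) in g.items():
    X=ray("top",u,v,.012);print(k,X[:2])
    for n in P:
        p=P[n];m=(abs(p[...,:2]-X[:2]).max(-1)<s*.75)&(abs(p[...,2]-.016)<.004)&(D[n]>0)
        q=p[m];r=cv2.minAreaRect((q[:,:2]*1000).astype(np.float32))
        im=cv2.imread(f"pics/{n}0.png").max(2)
        x0,y0=proj(n,np.array([X[0],X[1],.016]));
        mk=((im<45)*255).astype(np.uint8)
        dd=cv2.connectedComponentsWithStats(mk)
        j=np.argmin(np.hypot(*(dd[3]-[x0,y0]).T));
        print("  ",n,m.sum(),np.median(q[:,2]),r,"black@rim",ray(n,*dd[3][j],.010)[:2],dd[2][j])
X=ray("top",263,212,.122)
for n in P:
    p=P[n];m=(np.hypot(*(p[...,:2]-X[:2]).transpose(2,0,1))<.05)&(D[n]>0)
    for lo,hi in((.117,.128),(.103,.109),(.082,.090),(.045,.051),(.015,.021)):
        q=p[m&(p[...,2]>lo)&(p[...,2]<hi)]
        if len(q)>5:print(n,lo,len(q),np.median(q[:,2]),q.mean(0),cv2.minEnclosingCircle((q[:,:2]*1000).astype(np.float32)))
X=ray("top",163,233,.058);p=P["top"];q=p[(np.hypot(*(p[...,:2]-X[:2]).transpose(2,0,1))<.04)&(p[...,2]>.053)];print("piston",q.mean(0))
for n,(u,v) in {"top":(263,214),"side":(351,188)}.items():
    im=cv2.imread(f"pics/{n}0.png")[v-36:v+36,u-40:u+40]
    cv2.imwrite(f"pics/{n}0c.png",cv2.resize(im,None,fx=7,fy=7,interpolation=cv2.INTER_CUBIC))
cv2.imwrite("pics/c1.png",np.hstack([cv2.imread("pics/top0c.png")[:, :],cv2.imread("pics/side0c.png")])[:, :][:504,160:960])
E
```

```text
nut [0.4303 0.2825]
   top 569 0.015264970178027167 ((430.70465087890625, 284.6856689453125), (65.94364166259766, 66.89038848876953), 10.29653263092041) black@rim [0.5808 0.0051] [     0      0    640    480 307154]
   side 496 0.016330899511840385 ((430.0092468261719, 282.00836181640625), (66.17472839355469, 74.89488220214844), 10.431517601013184) black@rim [0.5568 0.0468] [     0      0    640    480 307200]
spacer [ 0.4578 -0.0179]
   top 727 0.015091325919483117 ((458.6109924316406, -17.527889251708984), (79.93489837646484, 79.97557830810547), 6.894469261169434) black@rim [0.5808 0.0051] [     0      0    640    480 307154]
   side 1031 0.015913712131431734 ((457.4393615722656, -20.546127319335938), (80.00395965576172, 85.0463638305664), 7.057833194732666) black@rim [0.5568 0.0468] [     0      0    640    480 307200]
bearing [ 0.4111 -0.269 ]
   top 1036 0.015087334873739446 ((410.0577697753906, -268.8625183105469), (94.34297180175781, 95.39348602294922), 9.612483024597168) black@rim [0.5808 0.0051] [     0      0    640    480 307154]
   side 2056 0.015791531870748478 ((408.754
[... 1079 characters left out ...]
126 0.0998 0.0172] ((626.7265625, 120.14037322998047), 48.25051498413086)
side 0.117 139 0.12172009895709954 [0.6245 0.1203 0.1214] ((625.7293701171875, 121.65086364746094), 19.53616714477539)
side 0.103 90 0.10647162636942073 [0.623  0.1104 0.1063] ((624.2479248046875, 119.01412963867188), 19.965187072753906)
side 0.082 227 0.08629419071383505 [0.6218 0.1075 0.0861] ((624.6314697265625, 120.6097640991211), 31.816429138183594)
side 0.045 417 0.047542900007848304 [0.6218 0.1059 0.0475] ((625.4559326171875, 119.88619232177734), 46.49870300292969)
side 0.015 320 0.01783463777161183 [0.6229 0.092  0.0179] ((626.4561767578125, 117.81173706054688), 47.948062896728516)
piston [0.6003 0.3547 0.0575]
```

View pics/top0c.png

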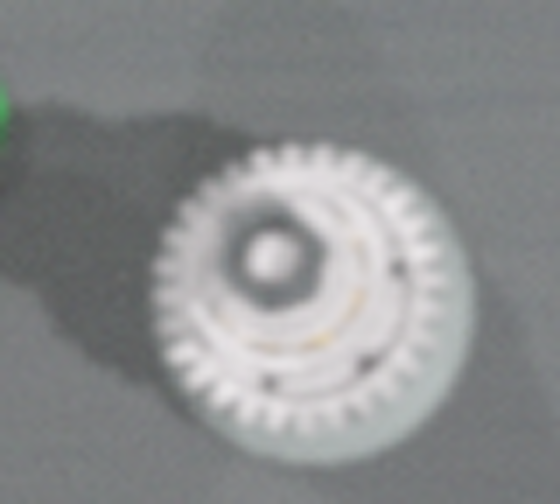

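Enlarged crop: the dark hex nut with the bright shaft end in its hole is at about (263,213) in the full image. Its corners point roughly up and down, so the flats face ±y. Next I'll refine the gear nest and the hex angle.

Run:
```python
from h import *
np.set_printoptions(precision=4,suppress=True)
for n in("top","side"):
    d=np.load(n+"0.npy");p=cloud(n,d)
    X=np.array([.6195,-.1345])
    m=((abs(p[...,:2]-X).max(-1)<.09)&(abs(p[...,2]-.016)<.003)&(d>0)).astype(np.uint8)
    k=cv2.connectedComponentsWithStats(m,connectivity=4);j=1+np.argmax(k[2][1:,4])
    q=p[k[1]==j];print(n,cv2.minAreaRect((q[:,:2]*1000).astype(np.float32)))
    # hex: dark pixels on nut top
    im=cv2.imread(f"pics/{n}0.png").max(2)
    m=(np.hypot(*(p[...,:2]-[.6253,.123]).transpose(2,0,1))<.022)&(p[...,2]>.115)&(p[...,2]<.128)
    q=p[m][:,:2];c=cv2.minEnclosingCircle((q*1000).astype(np.float32))[0];q=q-np.array(c)/1000
    w=[np.ptp(q@[np.cos(a),np.sin(a)]) for a in np.radians(range(0,180,5))]
    W=np.array(w).reshape(3,12).mean(0);print((W*1000).round(1))
p=cloud("top",np.load("top0.npy"))[...,2]
for nm,(u,v) in dict(studA=(226,265),studB=(420,260),drv=(390,360),drv2=(391,300),wrench=(256,300),wr2=(260,376),ring=(321,225),cup=(480,225)).items(): print(nm,ray("top",u,v,.02)[:2],p[v-8:v+8,u-8:u+8].max())
```

```text
top ((619.5425415039062, -132.39561462402344), (122.45292663574219, 122.55931091308594), 82.99736022949219)
[32.4 31.7 30.8 30.2 30.8 31.4 31.9 32.6 33.  33.3 33.2 33. ]
side ((618.387451171875, -135.04147338867188), (126.14260864257812, 121.89533233642578), 82.9573745727539)
[34.9 34.1 33.3 33.  33.4 34.1 34.9 35.6 36.  36.1 36.  35.5]
studA [0.527  0.2155] 1.1818733366704908
studB [ 0.5291 -0.2171] 0.04207657398539641
drv [ 0.312  -0.1433] 1.1818733366704908
drv2 [ 0.4421 -0.1499] 0.017906601112503254
wrench [0.4479 0.1489] 0.012333345949131448
wr2 [0.2824 0.1415] 0.012335850371718554
ring [0.6124 0.0011] 1.1818733366704908
cup [ 0.6044 -0.3534] 1.1818733366704908
```

{"name": "send_rows", "arguments": {"steps": [0.2,-0.96,-0.75,0.1,0,0,-0.24,0.2,-0.96,-0.75,0.1,0,0,-0.24,0.2,-0.96,-0.75,0.1,0,0,-0.24,0.2,-0.96,-0.75,0.1,0,0,-0.24,0.2,-0.96,-0.75,0.1,0,0,-0.24], "force": 40}}

```text
time: 0.52
position: [0.3091, 0.5272, 0.2205]
tcp_rot: [-179.9, -0.0, 165.1]
wrist_force: [0.1, 0.9, 0.7]
width: 0.598
grasp_force: 0.0
```

{"name": "send_rows", "arguments": {"steps": [0.2,-0.96,-0.75,0.1,0,0,0,0.2,-0.96,-0.75,0.1,0,0,0,0.2,-0.96,-0.75,0.1,0,0,0,0.2,-0.96,-0.75,0.1,0,0,0,0.2,-0.96,-0.75,0.1,0,0,0]}}

```text
time: 0.93
position: [0.3826, 0.4298, 0.2107]
tcp_rot: [-180.0, -0.0, 165.0]
wrist_force: [0.1, 0.4, -0.6]
width: 0.598
grasp_force: 0.0
```

{"name": "send_rows", "arguments": {"steps": [0.2,-0.96,-0.75,0.1,0,0,0,0.2,-0.96,-0.75,0.1,0,0,0,0.2,-0.96,-0.75,0.1,0,0,0,0.2,-0.96,-0.75,0.1,0,0,0,0.2,-0.96,-0.75,0.1,0,0,0]}}

```text
time: 1.35
position: [0.4558, 0.3326, 0.2007]
tcp_rot: [-180.0, -0.0, 165.0]
wrist_force: [0.3, -0.1, 0.0]
width: 0.599
grasp_force: 0.0
```

{"name": "send_rows", "arguments": {"steps": [0.2,-0.96,-0.75,0.1,0,0,0,0.2,-0.96,-0.75,0.1,0,0,0,0.2,-0.96,-0.75,0.1,0,0,0,0.2,-0.96,-0.75,0.1,0,0,0,0.2,-0.96,-0.75,0.1,0,0,0]}}

```text
time: 1.77
position: [0.5291, 0.2354, 0.1907]
tcp_rot: [-180.0, -0.0, 165.0]
wrist_force: [0.5, -0.2, 0.2]
width: 0.6
grasp_force: 0.0
```

{"name": "send_rows", "arguments": {"steps": [0.2,-0.96,-0.75,0.1,0,0,0,0.2,-0.96,-0.75,0.1,0,0,0,0.2,-0.96,-0.75,0.1,0,0,0,0.2,0,0,0,0,0,0,0.2,0,0,0,0,0,0]}}

```text
time: 2.18
position: [0.573, 0.1771, 0.1845]
tcp_rot: [-180.0, -0.1, 164.9]
wrist_force: [0.0, 0.4, 0.5]
width: 0.602
grasp_force: 0.0
```

```bash
cat >> h.py <<'E'
from scipy.spatial.transform import Rotation as Ro
T=dict(stack=(.6253,.1228),nut=(.4304,.2835),spacer=(.458,-.019),bearing=(.4094,-.2702),gear=(.619,-.1337))
def go(x,y,z,yaw=165):
    s=manip.read_state();R=Ro.from_euler("xyz",s["tcp_rot"],degrees=True)
    W=Ro.from_euler("xyz",[180,0,yaw],degrees=True)
    print("t",s["time"],"pos",s["position"].round(4),s["tcp_rot"].round(2),"w",round(s["width"]*85,1),"F",s["wrist_force"].round(1),round(s["grasp_force"],1))
    print("units",(R.inv().apply(np.array([x,y,z])-s["position"])/.02).round(2),"turn",((R.inv()*W).as_rotvec(degrees=True)/5).round(2))
E
python3 -c "
from h import *
go(*T['stack'],.16)"
```

```text
t 2.1833 pos [0.573  0.1771 0.1845] [-1.7998e+02 -9.0000e-02  1.6485e+02] w 51.2 F [0.  0.4 0.5] 0.0
units [-3.24 -1.94  1.22] turn [-0.   -0.02 -0.03]
```

{"name": "send_rows", "arguments": {"steps": [0.2,-0.81,-0.48,0.2,0,0,0,0.2,-0.81,-0.48,0.2,0,0,0,0.2,-0.81,-0.49,0.2,0,0,0,0.2,-0.81,-0.49,0.2,0,0,0,0.2,0,0,0.2,0,0,0]}}

```text
time: 2.6
position: [0.6277, 0.1213, 0.1649]
tcp_rot: [-180.0, 0.1, 164.9]
wrist_force: [-0.9, 0.9, 0.4]
width: 0.601
grasp_force: 0.0
```

Run:
```python
from h import *
go(*T['stack'],.114)
o=[]
for n,(u,v) in {"top":(263,200),"side":(351,170)}.items():
    p,_=manip.capture(n);o.append(cv2.resize(p[v-50:v+50,u-40:u+40],(400,500),interpolation=cv2.INTER_CUBIC))
cv2.imwrite("pics/a1.png",np.hstack(o))
```

```text
t 2.6 pos [0.6277 0.1213 0.1649] [-1.7997e+02  9.0000e-02  1.6485e+02] w 51.1 F [-0.9  0.9  0.4] 0.0
units [0.14 0.04 2.55] turn [-0.01  0.02 -0.03]
```

View pics/a1.png

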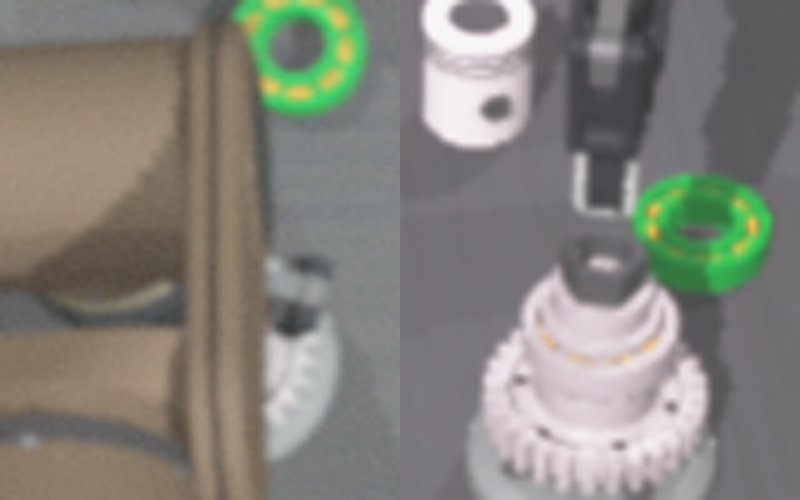

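The side view shows the fingers centred over the nut in this crop. Both the nut and the fingertips are at u≈603. Next I'll descend and grip.

{"name": "send_rows", "arguments": {"steps": [0.2,0.1,0,0.8,0,0,0,0.2,0,0,0.8,0,0,0,0.2,0,0,0.8,0,0,0,0.2,0,0,0.15,0,0,0,0.2,0,0,0,0,0,0]}}

```text
time: 3.12
position: [0.6219, 0.125, 0.1127]
tcp_rot: [-179.9, -0.2, 165.0]
wrist_force: [-0.5, -0.3, 0.6]
width: 0.598
grasp_force: 0.0
```

```bash
python3 -c "
from h import *
go(*T['stack'],.114)"
```

```text
t 3.1167 pos [0.6219 0.125  0.1127] [-179.95   -0.21  165.03] w 50.8 F [-0.5 -0.3  0.6] 0.0
units [-0.19 -0.06 -0.06] turn [-0.01 -0.04  0.01]
```

{"name": "send_rows", "arguments": {"steps": [-0.5,-0.1,0,0,0,0,0,-1,0,0,0,0,0,0,-1,0,0,0,0,0,0,-1,0,0,0,0,0,0,-1,0,0,0,0,0,0]}}

```text
time: 3.53
position: [0.6265, 0.1237, 0.1161]
tcp_rot: [180.0, 0.2, 165.0]
wrist_force: [-1.1, -0.8, 4.1]
width: 0.335
grasp_force: 40.0
```

```bash
python3 -c "
from h import *
go(*T['nut'],.17)"
```

```text
t 3.5333 pos [0.6265 0.1237 0.1161] [1.7997e+02 1.6000e-01 1.6499e+02] w 28.5 F [-1.1 -0.8  4.1] 40.0
units [11.53  5.18 -2.72] turn [ 0.01  0.03 -0.  ]
```

{"name": "send_rows", "arguments": {"steps": [-1,0,0,-0.5,0,0,0,-1,0,0,-0.75,0,0,0,-1,0,0,-0.75,0,0,0,-1,0.2,0.1,0,0,0,0,-1,0.5,0.25,0,0,0,0]}}

```text
time: 3.95
position: [0.6146, 0.134, 0.1555]
tcp_rot: [179.9, 0.2, 164.9]
wrist_force: [-0.3, 0.1, -1.9]
width: 0.334
grasp_force: 39.6
```

{"name": "send_rows", "arguments": {"steps": [-1,0.8,0.36,0,0,0,0,-1,0.8,0.36,0,0,0,0,-1,0.8,0.36,0,0,0,0,-1,0.8,0.36,0,0,0,0,-1,0.8,0.36,0,0,0,0]}}

```text
time: 4.37
position: [0.5435, 0.1907, 0.153]
tcp_rot: [-180.0, -0.1, 165.0]
wrist_force: [0.4, -0.1, 0.0]
width: 0.331
grasp_force: 39.6
```

{"name": "send_rows", "arguments": {"steps": [-1,0.8,0.36,0,0,0,0,-1,0.8,0.36,0,0,0,0,-1,0.8,0.36,0,0,0,0,-1,0.8,0.36,0,0,0,0,-1,0.8,0.36,0.5,0,0,0]}}

```text
time: 4.78
position: [0.4778, 0.2467, 0.1463]
tcp_rot: [179.9, 0.2, 165.0]
wrist_force: [0.9, 0.6, 0.1]
width: 0.334
grasp_force: 39.6
```

{"name": "send_rows", "arguments": {"steps": [-1,0.8,0.36,0.5,0,0,0,-1,0.8,0.36,0.5,0,0,0,-1,0.6,0.3,0.5,0,0,0,-1,0.2,0.1,0.5,0,0,0,-1,0,0,0.5,0,0,0]}}

```text
time: 5.2
position: [0.4363, 0.2801, 0.0935]
tcp_rot: [180.0, 0.0, 165.1]
wrist_force: [-0.0, -0.6, -0.0]
width: 0.331
grasp_force: 39.6
```

```bash
cat >> h.py <<'E'
def avg(x,y,z,yaw=165,n=5):
    q=[]
    for _ in range(n): manip.capture("side");q.append(manip.read_state()["position"])
    q=np.array(q);s=manip.read_state();R=Ro.from_euler("xyz",[180,0,165],degrees=True)
    print("t",round(s["time"],2),"mean",q.mean(0).round(4),"sd",q.std(0).round(4),"w",round(s["width"]*85,1),"F",s["wrist_force"].round(1),round(s["grasp_force"],1))
    print("rot",s["tcp_rot"].round(1),"units",(R.inv().apply(np.array([x,y,z])-q.mean(0))/.02).round(2))
E
python3 - <<'E'
from h import *
avg(*T['nut'],.018)
p,_=manip.capture("side");cv2.imwrite("pics/b1.png",cv2.resize(p[110:210,180:320],None,fx=5,fy=5,interpolation=cv2.INTER_CUBIC))
E
```

```text
t 5.45 mean [0.437  0.2789 0.0932] sd [0.001  0.0001 0.0012] w 28.0 F [1.  0.2 0.1] 39.6
rot [180.    0.  164.9] units [0.38 0.14 3.76]
```

View pics/b1.png

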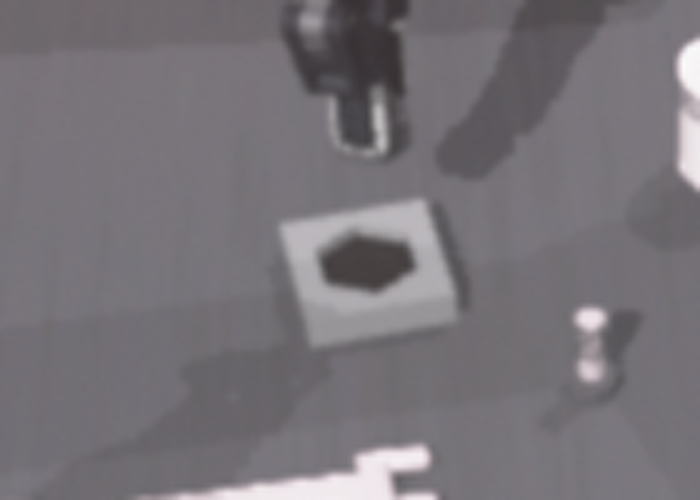

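The side view shows the held nut, hidden by the front finger at crop (360,120), above the hex recess at crop (368,262). I'll correct the offset and lower it.

{"name": "send_rows", "arguments": {"steps": [-1,0.19,0.07,0.8,0,0,0,-1,0.19,0.07,0.8,0,0,0,-1,0,0,0.8,0,0,0,-1,0,0,0.7,0,0,0,-1,0,0,0.3,0,0,0]}}

```text
time: 5.92
position: [0.4304, 0.2834, 0.0251]
tcp_rot: [-179.9, -0.1, 164.9]
wrist_force: [-0.2, 0.1, -0.7]
width: 0.331
grasp_force: 39.6
```

Run:
```python
from h import *
avg(*T['nut'],.018)
```

```text
t 6.17 mean [0.431  0.2838 0.0263] sd [0.0007 0.0004 0.0011] w 27.9 F [-0.8  0.4  0.1] 39.6
rot [1.799e+02 1.000e-01 1.650e+02] units [ 0.03 -0.02  0.42]
```

{"name": "send_rows", "arguments": {"steps": [-1,0,0,0.1,0,0,0,-1,0,0,0.1,0,0,0,-1,0,0,0.08,0,0,0,-1,0,0,0.05,0,0,0,-1,0,0,0,0,0,0]}}

```text
time: 6.58
position: [0.4308, 0.284, 0.0201]
tcp_rot: [-180.0, -0.0, 165.0]
wrist_force: [-0.9, -0.8, 2.7]
width: 0.334
grasp_force: 39.9
```

{"name": "send_rows", "arguments": {"steps": [-1,0,0,0.03,0,0,0,-1,0,0,0.03,0,0,0,-1,0,0,0.03,0,0,0,-1,0,0,0,0,0,0,-1,0,0,0,0,0,0]}}

```text
time: 7.0
position: [0.4308, 0.2841, 0.02]
tcp_rot: [-179.9, -0.1, 165.0]
wrist_force: [-5.2, -3.3, 14.0]
width: 0.336
grasp_force: 41.1
```

Run:
```python
from h import *
avg(*T['nut'],.018)
```

```text
t 7.25 mean [0.4308 0.2841 0.02  ] sd [0. 0. 0.] w 28.2 F [-6.5 -2.8 13.8] 41.1
rot [-1.799e+02 -1.000e-01  1.650e+02] units [ 0.01 -0.03  0.1 ]
```

{"name": "send_rows", "arguments": {"steps": [-1,0,0,-0.05,0,0,0,-0.2,0,0,0,0,0,0,-0.1,0,0,0,0,0,0,0.1,0,0,0,0,0,0,0.1,0,0,-0.2,0,0,0]}}

```text
time: 7.67
position: [0.4299, 0.2836, 0.022]
tcp_rot: [-179.9, -0.1, 165.0]
wrist_force: [-0.3, 0.7, -1.0]
width: 0.552
grasp_force: 0.0
```

{"name": "send_rows", "arguments": {"steps": [0.1,0,0,-0.4,0,0,0,0.3,0,0,-0.8,0,0,0,0.3,0,0,-1,0,0,0,0.3,0,0,-1,0,0,0,0.3,0,0,-1,0,0,0]}}

```text
time: 8.08
position: [0.4307, 0.284, 0.1083]
tcp_rot: [180.0, 0.0, 165.0]
wrist_force: [-0.4, -0.3, -0.4]
width: 0.647
grasp_force: 0.0
```

Run:
```python
from h import *
avg(*T['stack'],.16,n=3)
p,d=manip.capture("side");cv2.imwrite("pics/b2.png",cv2.resize(p[120:220,180:320],None,fx=4,fy=4,interpolation=cv2.INTER_CUBIC))
P=cloud("side",d);X=np.array(T["nut"])
for lo,hi in((.02,.032),(.013,.019)):
    m=(np.hypot(*(P[...,:2]-X).transpose(2,0,1))<(.025 if lo==.02 else .05))&(P[...,2]>lo)&(P[...,2]<hi);q=P[m]
    print(m.sum(),np.median(q[:,2]),cv2.minEnclosingCircle((q[:,:2]*1000).astype(np.float32)),q.mean(0))
```

```text
t 8.23 mean [0.433  0.285  0.1112] sd [0.0006 0.0003 0.0015] w 55.0 F [ 0.5  0.5 -0.5] 0.0
rot [179.8   0.2 165. ] units [-11.38  -5.35  -2.44]
114 0.025537778457255876 ((427.435546875, 284.359619140625), 20.394073486328125) [0.43038487 0.28261553 0.0252821 ]
414 0.016273706943089813 ((430.12420654296875, 281.87139892578125), 46.63984298706055) [0.43002192 0.27808731 0.01620199]
```

View pics/b2.png

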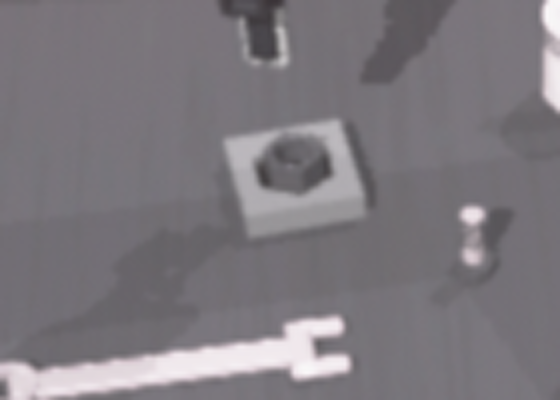

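The nut lies flat in the hex recess, at crop (293,163), with its top at 25.5 mm. The spacer is next.

{"name": "send_rows", "arguments": {"steps": [0.4,-0.6,-0.3,-0.5,0,0,0,0.4,-0.8,-0.38,-0.5,0,0,0,0.4,-0.8,-0.38,-0.5,0,0,0,0.4,-0.8,-0.38,-0.5,0,0,0,0.4,-0.8,-0.38,-0.5,0,0,0]}}

```text
time: 8.7
position: [0.4951, 0.2277, 0.1564]
tcp_rot: [-179.9, -0.1, 165.0]
wrist_force: [-0.0, 0.9, 0.3]
width: 0.702
grasp_force: 0.0
```

{"name": "send_rows", "arguments": {"steps": [0.4,-0.8,-0.38,0,0,0,0,0.4,-0.8,-0.38,0,0,0,0,0.4,-0.8,-0.38,0,0,0,0,0.4,-0.8,-0.38,0,0,0,0,0.4,-0.8,-0.38,0,0,0,0]}}

```text
time: 9.12
position: [0.5629, 0.1703, 0.1561]
tcp_rot: [-180.0, -0.1, 165.0]
wrist_force: [1.5, 0.1, 0.2]
width: 0.699
grasp_force: 0.0
```

{"name": "send_rows", "arguments": {"steps": [0.4,-0.8,-0.38,0,0,0,0,0.4,-0.8,-0.38,0,0,0,0,0.4,-0.8,-0.38,0,0,0,0,0.4,-0.4,-0.15,0,0,0,0,0.4,0,0,0,0,0,0]}}

```text
time: 9.53
position: [0.6111, 0.1307, 0.1569]
tcp_rot: [-180.0, 0.0, 164.9]
wrist_force: [-0.1, -0.1, 0.1]
width: 0.697
grasp_force: 0.0
```

Run:
```python
from h import *
avg(*T['stack'],.096)
```

```text
t 9.78 mean [0.6092 0.1324 0.1567] sd [0.0005 0.0005 0.0001] w 59.4 F [ 0.6 -0.6  0.2] 0.0
rot [-180.   -0.  165.] units [-0.9  -0.26  3.03]
```

{"name": "send_rows", "arguments": {"steps": [0.4,-0.5,-0.13,0.3,0,0,0,0.4,-0.4,-0.13,0.6,0,0,0,0.4,0,0,0.8,0,0,0,0.4,0,0,0.7,0,0,0,0.4,0,0,0.4,0,0,0]}}

```text
time: 10.2
position: [0.6243, 0.1226, 0.0982]
tcp_rot: [-179.9, -0.2, 165.0]
wrist_force: [-1.2, -0.1, -0.1]
width: 0.7
grasp_force: 0.0
```

Run:
```python
from h import *
avg(*T['stack'],.096)
```

```text
t 10.45 mean [0.6246 0.1227 0.0994] sd [0.001  0.0001 0.0018] w 59.2 F [1.  0.3 0.6] 0.0
rot [1.80e+02 1.00e-01 1.65e+02] units [-0.03  0.01  0.17]
```

{"name": "send_rows", "arguments": {"steps": [0.4,0,0,0.12,0,0,0,-0.05,0,0,0,0,0,0,-1,0,0,0,0,0,0,-1,0,0,0,0,0,0,-1,0,0,0,0,0,0]}}

```text
time: 10.87
position: [0.6261, 0.1226, 0.0995]
tcp_rot: [180.0, 0.1, 165.0]
wrist_force: [0.0, -0.3, 2.9]
width: 0.434
grasp_force: 40.5
```

Run:
```python
from h import *
avg(*T['spacer'],.14,n=3)
```

```text
t 11.02 mean [0.6261 0.1226 0.0995] sd [0. 0. 0.] w 37.2 F [-0.6  0.6  4. ] 40.6
rot [1.80e+02 1.00e-01 1.65e+02] units [ 6.29 -9.02 -2.02]
```

{"name": "send_rows", "arguments": {"steps": [-1,0,0,-0.4,0,0,0,-1,0,0,-0.7,0,0,0,-1,0,0,-0.8,0,0,0,-1,0,-0.1,-0.2,0,0,0,-1,0.3,-0.4,0,0,0,0]}}

```text
time: 11.43
position: [0.619, 0.1147, 0.1431]
tcp_rot: [179.9, 0.3, 165.0]
wrist_force: [-0.8, 0.3, -1.2]
width: 0.438
grasp_force: 40.4
```

{"name": "send_rows", "arguments": {"steps": [-1,0.6,-0.8,0,0,0,0,-1,0.6,-0.85,0,0,0,0,-1,0.6,-0.85,0,0,0,0,-1,0.6,-0.85,0,0,0,0,-1,0.6,-0.85,0,0,0,0]}}

```text
time: 11.85
position: [0.5351, 0.0481, 0.1393]
tcp_rot: [-180.0, -0.1, 165.0]
wrist_force: [0.6, -0.5, -1.2]
width: 0.431
grasp_force: 40.4
```

{"name": "send_rows", "arguments": {"steps": [-1,0.6,-0.85,0.2,0,0,0,-1,0.6,-0.85,0.4,0,0,0,-1,0.6,-0.85,0.5,0,0,0,-1,0.6,-0.85,0.5,0,0,0,-1,0.4,-0.7,0.5,0,0,0]}}

```text
time: 12.27
position: [0.4592, -0.0163, 0.097]
tcp_rot: [-180.0, -0.2, 165.0]
wrist_force: [0.8, 0.0, -1.9]
width: 0.436
grasp_force: 40.4
```

Run:
```python
from h import *
avg(*T['spacer'],.0235)
```

```text
t 12.52 mean [ 0.4595 -0.0162  0.0968] sd [0.0022 0.0004 0.0016] w 37.0 F [ 0.5  0.5 -1.1] 40.4
rot [180.   0. 165.] units [ 0.03 -0.15  3.66]
```

{"name": "send_rows", "arguments": {"steps": [-1,0.03,-0.15,0.8,0,0,0,-1,0,0,0.8,0,0,0,-1,0,0,0.8,0,0,0,-1,0,0,0.6,0,0,0,-1,0,0,0.2,0,0,0]}}

```text
time: 12.93
position: [0.4604, -0.0178, 0.0333]
tcp_rot: [180.0, -0.1, 165.0]
wrist_force: [-0.2, 0.5, -2.0]
width: 0.435
grasp_force: 40.4
```

Run:
```python
from h import *
avg(*T['spacer'],.0235)
```

```text
t 13.18 mean [ 0.4613 -0.0183  0.0348] sd [0.0006 0.0003 0.0008] w 36.9 F [-0.1  0.  -1.2] 40.4
rot [1.80e+02 1.00e-01 1.65e+02] units [ 0.15 -0.08  0.56]
```

{"name": "send_rows", "arguments": {"steps": [-1,0.1,-0.04,0.15,0,0,0,-1,0,0,0.15,0,0,0,-1,0,0,0.1,0,0,0,-1,0,0,0.08,0,0,0,-1,0,0,0,0,0,0]}}

```text
time: 13.6
position: [0.4582, -0.0188, 0.0245]
tcp_rot: [180.0, -0.0, 165.0]
wrist_force: [-0.4, -0.2, -1.6]
width: 0.435
grasp_force: 40.4
```

{"name": "send_rows", "arguments": {"steps": [-1,0,0,0.03,0,0,0,-1,0,0,0.03,0,0,0,-1,0,0,0.03,0,0,0,-1,0,0,0,0,0,0,-1,0,0,0,0,0,0]}}

```text
time: 14.02
position: [0.4587, -0.0189, 0.0235]
tcp_rot: [-180.0, -0.0, 165.0]
wrist_force: [-2.5, 0.9, 2.5]
width: 0.433
grasp_force: 40.8
```

{"name": "send_rows", "arguments": {"steps": [0,0,0,0,0,0,0,0.1,0,0,0,0,0,0,0.25,0,0,0,0,0,0,0.25,0,0,-0.1,0,0,0,0.25,0,0,-0.4,0,0,0]}}

```text
time: 14.43
position: [0.4575, -0.0186, 0.0323]
tcp_rot: [180.0, -0.2, 165.0]
wrist_force: [-0.4, -0.4, 0.2]
width: 0.625
grasp_force: 0.0
```

{"name": "send_rows", "arguments": {"steps": [0.4,0,0,-1,0,0,0,0.7,0,0,-1,0,0,0,0.7,0,0,-1,0,0,0,0.7,0,0,-1,0,0,0,0.8,0,0,-1,0,0,0]}}

```text
time: 14.85
position: [0.4586, -0.0188, 0.1348]
tcp_rot: [180.0, 0.0, 165.0]
wrist_force: [0.2, -0.2, -0.2]
width: 0.901
grasp_force: 0.0
```

```bash
cat >> h.py <<'E'
def check(k,ztop,rad,name):
    p,d=manip.capture("side");P=cloud("side",d);X=np.array(T[k])
    m=(np.hypot(*(P[...,:2]-X).transpose(2,0,1))<rad+.012)&(abs(P[...,2]-ztop)<.004);q=P[m]
    print(k,m.sum(),"ztop",np.median(q[:,2]),cv2.minEnclosingCircle((q[:,:2]*1000).astype(np.float32)))
    u,v=proj("side",np.array([*X,.02])).astype(int)
    cv2.imwrite(name,cv2.resize(p[v-55:v+55,u-70:u+70],None,fx=4,fy=4,interpolation=cv2.INTER_CUBIC))
E
python3 - <<'E'
from h import *
avg(*T['stack'],.155,n=3)
check("spacer",.03,.02,"pics/b3.png")
E
```

```text
t 15.0 mean [ 0.4609 -0.0194  0.1374] sd [0.0007 0.0001 0.0016] w 76.4 F [ 0.3 -0.2 -1.3] 0.0
rot [180.    0.3 165. ] units [-6.1   8.99 -0.88]
spacer 212 ztop 0.030034655891426815 ((457.4174499511719, -18.392288208007812), 21.439271926879883)
```

View pics/b3.png

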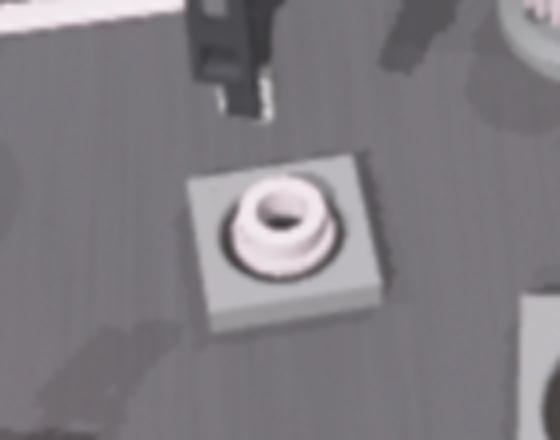

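The spacer sits centred in its recess, at crop (283,228), with its top at 30 mm. The bearing is next.

{"name": "send_rows", "arguments": {"steps": [1,-0.3,0.5,-0.3,0,0,0,1,-0.6,0.85,-0.3,0,0,0,1,-0.6,0.85,-0.3,0,0,0,1,-0.6,0.85,0,0,0,0,1,-0.6,0.85,0,0,0,0]}}

```text
time: 15.47
position: [0.5316, 0.0439, 0.1503]
tcp_rot: [180.0, -0.1, 165.0]
wrist_force: [-0.1, 0.0, -1.1]
width: 1.002
grasp_force: 0.0
```

{"name": "send_rows", "arguments": {"steps": [1,-0.6,0.85,0,0,0,0,1,-0.6,0.85,0,0,0,0,1,-0.6,0.85,0,0,0,0,1,-0.6,0.85,0,0,0,0,1,-0.6,0.85,0,0,0,0]}}

```text
time: 15.88
position: [0.6111, 0.1106, 0.1492]
tcp_rot: [-180.0, -0.2, 165.0]
wrist_force: [-0.4, -0.2, -0.1]
width: 0.999
grasp_force: 0.0
```

{"name": "send_rows", "arguments": {"steps": [1,-0.6,0.7,0,0,0,0,1,-0.3,0.15,0,0,0,0,1,0,0,0,0,0,0,1,0,0,0,0,0,0,1,0,0,0,0,0,0]}}

```text
time: 16.3
position: [0.6318, 0.1205, 0.1503]
tcp_rot: [-180.0, -0.1, 165.0]
wrist_force: [-0.4, -0.0, 0.6]
width: 0.998
grasp_force: 0.0
```

Run:
```python
from h import *
avg(*T['stack'],.075)
d=manip.capture("side")[1];P=cloud("side",d);X=np.array(T["stack"])
m=(np.hypot(*(P[...,:2]-X).transpose(2,0,1))<.04)&(abs(P[...,2]-.086)<.003);q=P[m];print(cv2.minEnclosingCircle((q[:,:2]*1000).astype(np.float32)))
```

```text
t 16.55 mean [0.6321 0.1204 0.151 ] sd [0.0002 0.     0.0003] w 85.0 F [-0.3  0.6  0. ] 0.0
rot [180.    0.  164.9] units [0.36 0.03 3.8 ]
((623.4326782226562, 120.89115905761719), 32.614192962646484)
```

{"name": "send_rows", "arguments": {"steps": [1,0.18,0,0.4,0,0,0,1,0.18,0,0.9,0,0,0,1,0,0,0.9,0,0,0,1,0,0,0.9,0,0,0,1,0,0,0.5,0,0,0]}}

```text
time: 17.02
position: [0.6238, 0.1227, 0.0762]
tcp_rot: [-179.9, -0.2, 165.0]
wrist_force: [-0.4, -0.2, 0.2]
width: 1.0
grasp_force: 0.0
```

Run:
```python
from h import *
avg(*T['stack'],.075)
```

```text
t 17.27 mean [0.6247 0.1227 0.0776] sd [0.0014 0.0001 0.0021] w 84.8 F [-0.4  0.6 -0.3] 0.0
rot [1.80e+02 1.00e-01 1.65e+02] units [-0.03  0.01  0.13]
```

{"name": "send_rows", "arguments": {"steps": [0.6,0,0,0.1,0,0,0,0,0,0,0,0,0,0,-1,0,0,0,0,0,0,-1,0,0,0,0,0,0,-1,0,0,0,0,0,0], "force": 50}}

```text
time: 17.68
position: [0.6267, 0.1225, 0.0794]
tcp_rot: [180.0, 0.1, 165.0]
wrist_force: [-0.8, -0.1, 5.3]
width: 0.683
grasp_force: 52.1
```

Run:
```python
from h import *
avg(*T['bearing'],.14,n=3)
```

```text
t 17.83 mean [0.6267 0.1225 0.0794] sd [0. 0. 0.] w 57.3 F [-2.1 -1.9  6.2] 52.1
rot [1.80e+02 1.00e-01 1.65e+02] units [  5.41 -21.78  -3.03]
```

The grip looks high on the bearing because of the finger swing. I'll reopen, go 6 mm lower and grip again.

{"name": "send_rows", "arguments": {"steps": [0.7,0,0,0,0,0,0,0.7,0,0,0,0,0,0,0.7,0,0,0.15,0,0,0,0.7,0,0,0.15,0,0,0,0.7,0,0,0,0,0,0]}}

```text
time: 18.25
position: [0.625, 0.1227, 0.0699]
tcp_rot: [-180.0, -0.1, 165.0]
wrist_force: [0.3, 0.1, -0.4]
width: 0.848
grasp_force: 0.0
```

{"name": "send_rows", "arguments": {"steps": [0.5,0,0,0,0,0,0,0,0,0,0,0,0,0,-1,0,0,0,0,0,0,-1,0,0,0,0,0,0,-1,0,0,0,0,0,0], "force": 50}}

```text
time: 18.67
position: [0.626, 0.1228, 0.0713]
tcp_rot: [180.0, 0.0, 165.0]
wrist_force: [0.9, 0.4, 1.3]
width: 0.703
grasp_force: 54.3
```

Run:
```python
from h import *
avg(*T['bearing'],.12,n=2)
p,_=manip.capture("side");cv2.imwrite("pics/b4.png",cv2.resize(p[130:240,290:420],None,fx=5,fy=5,interpolation=cv2.INTER_CUBIC))
```

```text
t 18.77 mean [0.626  0.1228 0.0714] sd [0. 0. 0.] w 59.5 F [0.4 1.1 0.8] 54.3
rot [180.   0. 165.] units [  5.38 -21.78  -2.43]
```

View pics/b4.png

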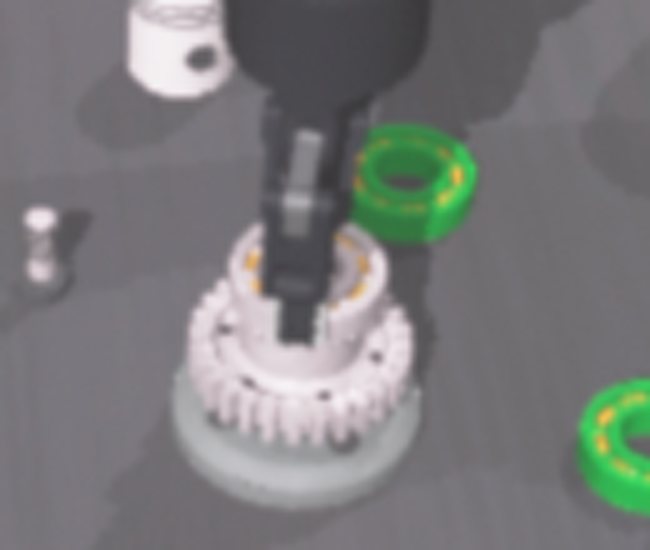

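Run:
```python
from h import *
for r in(.031,.038,.0455):
    for z in(.072,.077,.082,.087): print(r,z,proj("side",np.array([.626-.259*r,.1228-.966*r,z])).round(1),end=" ")
    print()
```

```text
0.031 0.072 [348.7 199. ] 0.031 0.077 [348.8 197.2] 0.031 0.082 [348.9 195.4] 0.031 0.087 [349.  193.5] 
0.038 0.072 [348.2 201.5] 0.038 0.077 [348.3 199.7] 0.038 0.082 [348.4 197.9] 0.038 0.087 [348.6 196. ] 
0.0455 0.072 [347.7 204.2] 0.0455 0.077 [347.8 202.4] 0.0455 0.082 [347.9 200.6] 0.0455 0.087 [348.  198.7]
```

Image geometry puts the fingertip near z≈0.078, mid-bearing, which is a good grip. I'll lift and carry it.

{"name": "send_rows", "arguments": {"steps": [-1,0,0,-0.3,0,0,0,-1,0,0,-0.6,0,0,0,-1,0,0,-0.8,0,0,0,-1,0,0,-0.8,0,0,0,-1,0,-0.2,-0.2,0,0,0]}}

```text
time: 19.23
position: [0.6265, 0.1193, 0.1289]
tcp_rot: [179.9, 0.3, 165.0]
wrist_force: [1.3, 0.1, -0.0]
width: 0.698
grasp_force: 54.3
```

{"name": "send_rows", "arguments": {"steps": [-1,0.15,-0.6,0,0,0,0,-1,0.24,-0.95,0,0,0,0,-1,0.24,-0.95,0,0,0,0,-1,0.24,-0.95,0,0,0,0,-1,0.24,-0.95,0,0,0,0]}}

```text
time: 19.65
position: [0.5784, 0.0382, 0.1237]
tcp_rot: [-179.9, -0.2, 165.0]
wrist_force: [-0.3, -0.6, -1.2]
width: 0.699
grasp_force: 54.3
```

{"name": "send_rows", "arguments": {"steps": [-1,0.24,-0.95,0,0,0,0,-1,0.24,-0.95,0,0,0,0,-1,0.24,-0.95,0,0,0,0,-1,0.24,-0.95,0,0,0,0,-1,0.24,-0.95,0,0,0,0]}}

```text
time: 20.07
position: [0.5305, -0.0471, 0.1238]
tcp_rot: [-180.0, -0.2, 165.0]
wrist_force: [-0.1, -1.4, -1.1]
width: 0.702
grasp_force: 54.3
```

{"name": "send_rows", "arguments": {"steps": [-1,0.24,-0.95,0,0,0,0,-1,0.24,-0.95,0,0,0,0,-1,0.24,-0.95,0,0,0,0,-1,0.24,-0.95,0,0,0,0,-1,0.24,-0.95,0,0,0,0]}}

```text
time: 20.48
position: [0.4826, -0.1323, 0.1239]
tcp_rot: [180.0, -0.2, 165.0]
wrist_force: [-0.0, 0.2, -2.2]
width: 0.702
grasp_force: 54.3
```

{"name": "send_rows", "arguments": {"steps": [-1,0.24,-0.95,0,0,0,0,-1,0.24,-0.95,0,0,0,0,-1,0.24,-0.95,0,0,0,0,-1,0.24,-0.95,0,0,0,0,-1,0.24,-0.95,0.2,0,0,0]}}

```text
time: 20.9
position: [0.4354, -0.2179, 0.1207]
tcp_rot: [-180.0, -0.0, 165.0]
wrist_force: [0.5, -0.6, -1.3]
width: 0.701
grasp_force: 54.3
```

{"name": "send_rows", "arguments": {"steps": [-1,0.24,-0.95,0.4,0,0,0,-1,0.24,-0.9,0.5,0,0,0,-1,0.1,-0.4,0.5,0,0,0,-1,0,0,0.3,0,0,0,-1,0,0,0,0,0,0]}}

```text
time: 21.32
position: [0.4125, -0.2562, 0.0847]
tcp_rot: [179.8, -0.2, 164.9]
wrist_force: [-0.5, 0.3, -2.3]
width: 0.706
grasp_force: 54.3
```

Run:
```python
from h import *
avg(*T['bearing'],.0114)
```

```text
t 21.57 mean [ 0.4143 -0.2567  0.0869] sd [0.0006 0.0003 0.0007] w 60.0 F [-0.3 -0.5 -1.2] 54.3
rot [-1.800e+02  1.000e-01  1.651e+02] units [ 0.06 -0.71  3.77]
```

{"name": "send_rows", "arguments": {"steps": [-1,0.06,-0.36,0.5,0,0,0,-1,0,-0.35,0.8,0,0,0,-1,0,0,0.9,0,0,0,-1,0,0,0.8,0,0,0,-1,0,0,0.2,0,0,0]}}

```text
time: 21.98
position: [0.4078, -0.2696, 0.0203]
tcp_rot: [179.9, -0.2, 165.0]
wrist_force: [-0.6, -0.1, -1.9]
width: 0.703
grasp_force: 54.5
```

Run:
```python
from h import *
avg(*T['bearing'],.0114)
```

```text
t 22.23 mean [ 0.4092 -0.2707  0.0227] sd [0.0008 0.0007 0.0013] w 59.7 F [-0.3  0.8 -2.6] 54.6
rot [-1.799e+02  1.000e-01  1.650e+02] units [-0.    0.03  0.56]
```

{"name": "send_rows", "arguments": {"steps": [-1,0,0,0.15,0,0,0,-1,0,0,0.15,0,0,0,-1,0,0,0.1,0,0,0,-1,0,0,0.05,0,0,0,-1,0,0,0,0,0,0]}}

```text
time: 22.65
position: [0.4092, -0.2707, 0.0139]
tcp_rot: [180.0, -0.0, 165.0]
wrist_force: [-0.3, -0.2, -1.1]
width: 0.699
grasp_force: 54.6
```

{"name": "send_rows", "arguments": {"steps": [-1,0,0,0.03,0,0,0,-1,0,0,0.03,0,0,0,-1,0,0,0.03,0,0,0,-1,0,0,0,0,0,0,-1,0,0,0,0,0,0]}}

```text
time: 23.07
position: [0.4094, -0.2708, 0.0123]
tcp_rot: [180.0, -0.0, 165.0]
wrist_force: [0.5, -0.3, -1.4]
width: 0.701
grasp_force: 54.6
```

Run:
```python
from h import *
avg(*T['bearing'],.0114,n=3)
```

```text
t 23.22 mean [ 0.4094 -0.2709  0.0124] sd [0. 0. 0.] w 60.0 F [ 1.  -0.1 -1.2] 54.6
rot [-180.    0.  165.] units [0.01 0.03 0.05]
```

{"name": "send_rows", "arguments": {"steps": [-1,0,0,0.03,0,0,0,-1,0,0,0.03,0,0,0,-1,0,0,0,0,0,0,-1,0,0,0,0,0,0,-1,0,0,0,0,0,0]}}

```text
time: 23.63
position: [0.4095, -0.2709, 0.0113]
tcp_rot: [-180.0, 0.0, 165.0]
wrist_force: [-0.8, 0.8, 0.8]
width: 0.699
grasp_force: 54.8
```

{"name": "send_rows", "arguments": {"steps": [0.55,0,0,0,0,0,0,0.7,0,0,0,0,0,0,0.8,0,0,0,0,0,0,0.8,0,0,-0.1,0,0,0,0.8,0,0,-0.4,0,0,0]}}

```text
time: 24.05
position: [0.4086, -0.2701, 0.0203]
tcp_rot: [179.9, -0.1, 165.0]
wrist_force: [-0.4, 0.2, -1.0]
width: 0.902
grasp_force: 0.0
```

{"name": "send_rows", "arguments": {"steps": [0.8,0,0,-1,0,0,0,0.8,0,0,-1,0,0,0,0.8,0,0,-1,0,0,0,0.8,0,0,-1,0,0,0,0.8,0,0,-1,0,0,0]}}

```text
time: 24.47
position: [0.4094, -0.2709, 0.1228]
tcp_rot: [-180.0, 0.0, 165.0]
wrist_force: [0.6, 0.5, -0.9]
width: 0.9
grasp_force: 0.0
```

Run:
```python
from h import *
avg(*T['stack'],.15,n=3)
check("bearing",.026,.031,"pics/b5.png")
```

```text
t 24.62 mean [ 0.4112 -0.2726  0.1255] sd [0.0005 0.0005 0.0015] w 76.3 F [0.4 0.1 1. ] 0.0
rot [-179.8    0.3  165. ] units [-5.22 21.87 -1.22]
bearing 782 ztop 0.02536154733018821 ((409.400146484375, -270.9104919433594), 31.89344024658203)
```

View pics/b5.png

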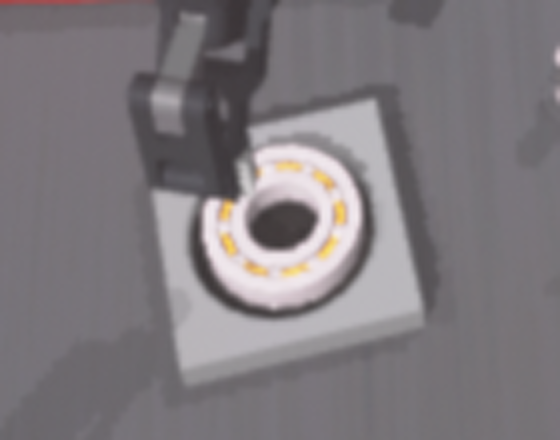

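The bearing is flat and centred in its nest, at crop (283,225), with its top at 25.4 mm. The gear is next.

{"name": "send_rows", "arguments": {"steps": [0.7,-0.1,0.5,-0.3,0,0,0,0.7,-0.22,0.95,-0.3,0,0,0,0.7,-0.22,0.95,-0.3,0,0,0,0.7,-0.22,0.95,-0.3,0,0,0,0.7,-0.22,0.95,0,0,0,0]}}

```text
time: 25.08
position: [0.451, -0.1914, 0.1452]
tcp_rot: [180.0, -0.0, 165.0]
wrist_force: [0.2, -1.0, 0.4]
width: 0.847
grasp_force: 0.0
```

{"name": "send_rows", "arguments": {"steps": [0.7,-0.22,0.95,0,0,0,0,0.7,-0.22,0.95,0,0,0,0,0.7,-0.22,0.95,0,0,0,0,0.7,-0.22,0.95,0,0,0,0,0.7,-0.22,0.95,0,0,0,0]}}

```text
time: 25.5
position: [0.496, -0.1048, 0.1437]
tcp_rot: [180.0, -0.2, 165.0]
wrist_force: [0.3, -0.5, 0.0]
width: 0.851
grasp_force: 0.0
```

{"name": "send_rows", "arguments": {"steps": [0.7,-0.22,0.95,0,0,0,0,0.7,-0.22,0.95,0,0,0,0,0.7,-0.22,0.95,0,0,0,0,0.7,-0.22,0.95,0,0,0,0,0.7,-0.22,0.95,0,0,0,0]}}

```text
time: 25.92
position: [0.5416, -0.0189, 0.1436]
tcp_rot: [180.0, -0.2, 165.0]
wrist_force: [0.4, -0.5, -0.3]
width: 0.853
grasp_force: 0.0
```

{"name": "send_rows", "arguments": {"steps": [0.7,-0.22,0.95,0,0,0,0,0.7,-0.22,0.95,0,0,0,0,0.7,-0.22,0.95,0,0,0,0,0.7,-0.22,0.95,0,0,0,0,0.7,-0.22,0.95,0,0,0,0]}}

```text
time: 26.33
position: [0.5874, 0.0671, 0.1434]
tcp_rot: [-180.0, -0.2, 165.0]
wrist_force: [-0.8, 0.1, 0.5]
width: 0.852
grasp_force: 0.0
```

{"name": "send_rows", "arguments": {"steps": [0.7,-0.22,0.95,0,0,0,0,0.7,-0.22,0.95,0,0,0,0,0.7,-0.22,0.8,0,0,0,0,0.7,0,0,0,0,0,0,0.7,0,0,0,0,0,0]}}

```text
time: 26.75
position: [0.6139, 0.1151, 0.1436]
tcp_rot: [-179.9, -0.2, 165.1]
wrist_force: [0.3, -0.6, 1.3]
width: 0.847
grasp_force: 0.0
```

Run:
```python
from h import *
avg(*T['stack'],.052)
```

```text
t 27.0 mean [0.6141 0.1137 0.1443] sd [0.0002 0.0004 0.0004] w 72.0 F [-0.4 -0.9  0.6] 0.0
rot [-180.    -0.   164.9] units [-0.42  0.58  4.62]
```

{"name": "send_rows", "arguments": {"steps": [0.6,-0.22,0.3,0,0,0,0,0.6,-0.2,0.28,0.5,0,0,0,0.6,0,0,0.9,0,0,0,0.6,0,0,0.9,0,0,0,0.6,0,0,0.5,0,0,0]}}

```text
time: 27.42
position: [0.6251, 0.1232, 0.0862]
tcp_rot: [-179.9, -0.2, 165.0]
wrist_force: [-0.5, -0.3, -0.1]
width: 0.798
grasp_force: 0.0
```

{"name": "send_rows", "arguments": {"steps": [0.6,0,0,0.6,0,0,0,0.6,0,0,0.5,0,0,0,0.6,0,0,0.3,0,0,0,0.6,0,0,0.1,0,0,0,0.6,0,0,0,0,0,0]}}

```text
time: 27.83
position: [0.6259, 0.123, 0.0587]
tcp_rot: [-180.0, -0.0, 165.0]
wrist_force: [-0.8, 0.4, 0.5]
width: 0.796
grasp_force: 0.0
```

Run:
```python
from h import *
avg(*T['stack'],.052)
```

```text
t 28.08 mean [0.6267 0.1231 0.06  ] sd [0.0001 0.     0.0003] w 67.8 F [ 1.   0.2 -0.2] 0.0
rot [1.80e+02 1.00e-01 1.65e+02] units [ 0.06 -0.03  0.4 ]
```

{"name": "send_rows", "arguments": {"steps": [0.6,0.05,-0.02,0.3,0,0,0,0.6,0,0,0.1,0,0,0,0.4,0,0,0,0,0,0,0,0,0,0,0,0,0,-1,0,0,0,0,0,0], "force": 80}}

```text
time: 28.5
position: [0.6251, 0.1227, 0.0515]
tcp_rot: [-180.0, 0.0, 165.0]
wrist_force: [-1.4, -1.1, 2.3]
width: 0.545
grasp_force: 84.7
```

{"name": "send_rows", "arguments": {"steps": [-1,0,0,0,0,0,0,-1,0,0,0,0,0,0,-1,0,0,0,0,0,0,-1,0,0,0,0,0,0,-1,0,0,0,0,0,0]}}

```text
time: 28.92
position: [0.625, 0.1227, 0.0514]
tcp_rot: [-180.0, 0.0, 165.0]
wrist_force: [-1.4, -1.5, 3.7]
width: 0.549
grasp_force: 84.6
```

Run:
```python
from h import *
avg(*T['gear'],.14,n=3)
```

```text
t 29.07 mean [0.6251 0.1227 0.0514] sd [0. 0. 0.] w 46.7 F [-1.4 -2.1  3.4] 84.7
rot [-180.    0.  165.] units [ -3.03 -12.46  -4.43]
```

{"name": "send_rows", "arguments": {"steps": [-1,0,0,-0.3,0,0,0,-1,0,0,-0.6,0,0,0,-1,0,0,-0.8,0,0,0,-1,0,0,-0.8,0,0,0,-1,0,0,-0.8,0,0,0]}}

```text
time: 29.48
position: [0.6241, 0.1233, 0.1169]
tcp_rot: [180.0, -0.1, 165.0]
wrist_force: [0.4, -0.1, -4.7]
width: 0.548
grasp_force: 83.7
```

{"name": "send_rows", "arguments": {"steps": [-1,0,0,-0.8,0,0,0,-1,0,0,-0.5,0,0,0,-1,0,0,-0.1,0,0,0,-1,-0.1,-0.3,0,0,0,0,-1,-0.15,-0.6,0,0,0,0]}}

```text
time: 29.9
position: [0.6243, 0.1048, 0.1439]
tcp_rot: [180.0, -0.1, 165.1]
wrist_force: [0.0, 0.2, -4.9]
width: 0.55
grasp_force: 83.8
```

{"name": "send_rows", "arguments": {"steps": [-1,-0.23,-0.9,0,0,0,0,-1,-0.23,-0.9,0,0,0,0,-1,-0.23,-0.9,0,0,0,0,-1,-0.23,-0.9,0,0,0,0,-1,-0.23,-0.9,0,0,0,0]}}

```text
time: 30.32
position: [0.6227, 0.0095, 0.143]
tcp_rot: [-180.0, -0.2, 165.0]
wrist_force: [0.2, -0.4, -4.7]
width: 0.546
grasp_force: 83.8
```

{"name": "send_rows", "arguments": {"steps": [-1,-0.23,-0.9,0,0,0,0,-1,-0.23,-0.9,0,0,0,0,-1,-0.23,-0.9,0,0,0,0,-1,-0.23,-0.9,0,0,0,0,-1,-0.23,-0.9,0,0,0,0]}}

```text
time: 30.73
position: [0.6214, -0.0834, 0.143]
tcp_rot: [-180.0, -0.2, 164.9]
wrist_force: [-0.1, -0.5, -5.1]
width: 0.548
grasp_force: 83.8
```

{"name": "send_rows", "arguments": {"steps": [-1,-0.23,-0.9,0.2,0,0,0,-1,-0.23,-0.8,0.4,0,0,0,-1,-0.1,-0.5,0.5,0,0,0,-1,0,-0.2,0.5,0,0,0,-1,0,0,0.3,0,0,0]}}

```text
time: 31.15
position: [0.6193, -0.1314, 0.1039]
tcp_rot: [180.0, -0.3, 164.9]
wrist_force: [0.3, 0.2, -4.5]
width: 0.55
grasp_force: 83.7
```

Run:
```python
from h import *
avg(*T['gear'],.0294)
p,_=manip.capture("side");cv2.imwrite("pics/b6.png",cv2.resize(p[190:360,270:460],None,fx=3,fy=3,interpolation=cv2.INTER_CUBIC))
```

```text
t 31.4 mean [ 0.6202 -0.1299  0.1052] sd [0.001  0.0002 0.0016] w 46.5 F [ 0.1  0.4 -4.8] 83.7
rot [180.   0. 165.] units [ 0.01 -0.2   3.79]
```

View pics/b6.png

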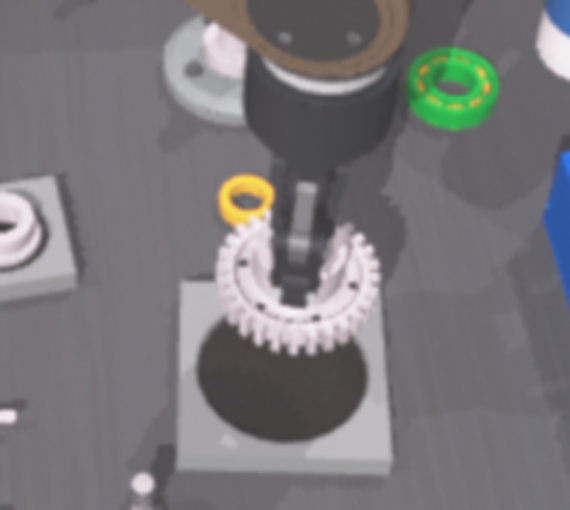

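The gear hangs level over the gear nest. Its rim centre is near crop (298,285), and the recess at (283,375) is clear. I'll lower it.

{"name": "send_rows", "arguments": {"steps": [-1,0,-0.1,0.4,0,0,0,-1,0,-0.1,0.7,0,0,0,-1,0,0,0.8,0,0,0,-1,0,0,0.7,0,0,0,-1,0,0,0.4,0,0,0]}}

```text
time: 31.87
position: [0.6184, -0.134, 0.0437]
tcp_rot: [180.0, -0.3, 165.0]
wrist_force: [-1.1, 0.0, -5.3]
width: 0.546
grasp_force: 83.7
```

Run:
```python
from h import *
avg(*T['gear'],.0294)
```

```text
t 32.12 mean [ 0.6193 -0.1343  0.0453] sd [0.0012 0.0005 0.0019] w 46.7 F [ 0.5 -0.4 -4.5] 83.7
rot [-1.80e+02  1.00e-01  1.65e+02] units [0.02 0.02 0.79]
```

{"name": "send_rows", "arguments": {"steps": [-1,0,0.02,0.2,0,0,0,-1,0,0,0.2,0,0,0,-1,0,0,0.15,0,0,0,-1,0,0,0.1,0,0,0,-1,0,0,0.05,0,0,0]}}

```text
time: 32.53
position: [0.62, -0.1341, 0.0326]
tcp_rot: [180.0, -0.0, 165.0]
wrist_force: [-1.6, -0.3, -4.8]
width: 0.546
grasp_force: 83.7
```

{"name": "send_rows", "arguments": {"steps": [-1,0,0,0.03,0,0,0,-1,0,0,0.03,0,0,0,-1,0,0,0.03,0,0,0,-1,0,0,0,0,0,0,-1,0,0,0,0,0,0]}}

```text
time: 32.95
position: [0.6204, -0.1343, 0.0314]
tcp_rot: [-180.0, 0.0, 165.0]
wrist_force: [-0.7, 0.8, -4.7]
width: 0.545
grasp_force: 83.7
```

{"name": "send_rows", "arguments": {"steps": [-1,0,0,0.04,0,0,0,-1,0,0,0.03,0,0,0,-1,0,0,0,0,0,0,-1,0,0,0,0,0,0,-1,0,0,0,0,0,0]}}

```text
time: 33.37
position: [0.6204, -0.1343, 0.0299]
tcp_rot: [-180.0, -0.0, 165.0]
wrist_force: [-0.3, 0.0, -4.3]
width: 0.549
grasp_force: 83.7
```

{"name": "send_rows", "arguments": {"steps": [-1,0,0,0.03,0,0,0,-1,0,0,0,0,0,0,-1,0,0,0,0,0,0,-1,0,0,0,0,0,0,-1,0,0,0,0,0,0]}}

```text
time: 33.78
position: [0.6205, -0.1343, 0.0295]
tcp_rot: [-180.0, 0.0, 165.0]
wrist_force: [0.6, -1.1, -3.6]
width: 0.551
grasp_force: 83.8
```

{"name": "send_rows", "arguments": {"steps": [-1,0,0,0.03,0,0,0,-1,0,0,0.02,0,0,0,-1,0,0,0,0,0,0,-1,0,0,0,0,0,0,-1,0,0,0,0,0,0]}}

```text
time: 34.2
position: [0.6206, -0.1343, 0.0294]
tcp_rot: [-180.0, 0.0, 165.0]
wrist_force: [-5.0, 1.9, 6.1]
width: 0.547
grasp_force: 84.9
```

{"name": "send_rows", "arguments": {"steps": [0.2,0,0,0,0,0,0,0.35,0,0,0,0,0,0,0.5,0,0,0,0,0,0,0.5,0,0,-0.1,0,0,0,0.5,0,0,-0.4,0,0,0]}}

```text
time: 34.62
position: [0.6195, -0.134, 0.0371]
tcp_rot: [180.0, -0.1, 165.0]
wrist_force: [-0.3, -0.8, 0.4]
width: 0.749
grasp_force: 0.0
```

{"name": "send_rows", "arguments": {"steps": [0.6,0,0,-1,0,0,0,0.6,0,0,-1,0,0,0,0.6,0,0,-1,0,0,0,0.6,0,0,-1,0,0,0,0.6,0,0,-1,0,0,0]}}

```text
time: 35.03
position: [0.6206, -0.1343, 0.1401]
tcp_rot: [-180.0, 0.1, 165.0]
wrist_force: [0.5, 0.1, -0.2]
width: 0.803
grasp_force: 0.0
```

Run:
```python
from h import *
avg(*T['gear'],.14,n=2)
check("gear",.048,.025,"pics/b7.png")
p,_=manip.capture("side");cv2.imwrite("pics/fin.png",p)
```

```text
t 35.13 mean [ 0.6233 -0.1353  0.1446] sd [0.     0.     0.0008] w 67.5 F [1.2 0.3 0.3] 0.0
rot [-179.9    0.6  165. ] units [0.23 0.02 0.23]
gear 334 ztop 0.048088820283366 ((621.25537109375, -135.01416015625), 25.694828033447266)
```

View pics/fin.png

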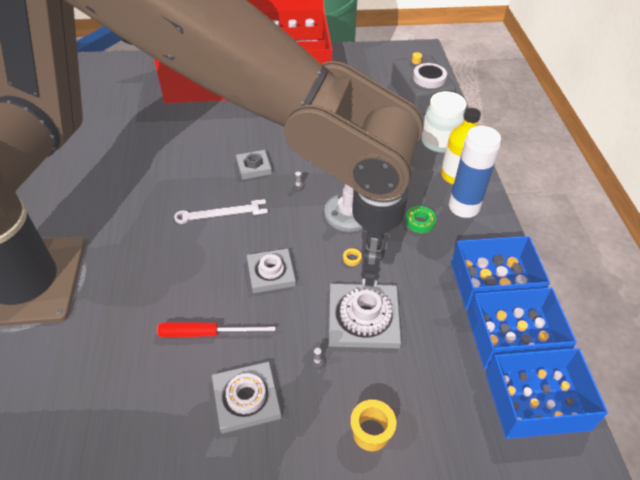

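All four parts lie in their own nests: nut (253,161), spacer (271,265), bearing (245,393) and gear (365,310). The gripper is clear of everything, so I'll let it settle and hand in the job.

{"name": "send_rows", "arguments": {"steps": [0.6,0,0,0,0,0,0,0.6,0,0,0,0,0,0,0.6,0,0,0,0,0,0,0.6,0,0,0,0,0,0,0.6,0,0,0,0,0,0]}}

```text
time: 35.65
position: [0.6201, -0.1341, 0.1375]
tcp_rot: [180.0, -0.1, 165.0]
wrist_force: [-0.5, -0.8, -0.7]
width: 0.798
grasp_force: 0.0
```

```bash
python3 -c "
from workcell import manip
print(manip.close_job())"
```

```text
the job is handed in; nothing more can be done
None
```

I stripped the nut, spacer, bearing and gear in order and set each flat in its own nest, kept clear of the piston, and handed the job in at about 36 s; no verdict came back.

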